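# Close up the craft-bench tool chest

### The job

Close up the little white tool chest using only your fingertips: push both open drawers fully shut, and only then push the lid all the way down. The cork stopper and the paint pot must stay standing in their drawers; pick nothing up, and leave everything else on the bench where it is.

Things in the scene. Friction and masses are not known exactly. Their poses are not given: they have to be found in the camera images.
- chest: low white tool chest, fixed on the green mat: 170 mm deep (x), 300 mm wide (y), 94 mm high without the lid. Origin: centre of its underside, 3 mm above the work surface. Its -x side is the front, facing the robot, and its +y is its left as seen in the robot's frame. Two drawers side by side at the bottom slide out to chest -x; above them a shallow tray with a lid hinged along the top of the far side.
- drawer_left (a joint): the left drawer (chest +y side): 0 = fully shut, grows (m) as it is pulled out to chest -x, at most 0.11. It slides with about 1.5 N of friction and stays where it is left, with no spring or catch. Its white front is 138 mm wide and 56 mm high, its lower edge 5 mm above the chest's underside.
- pull_left (a point): middle of the outer (robot-side) face of the left drawer's black bar pull; moves with the drawer. The bar is 90 mm long (along chest y), 12 mm high and 8 mm thick, stands 32 mm out from the drawer front (24 mm gap behind it), its centre 42 mm above the chest's underside. Shut, this point is at chest x = -125 mm, chest y = +71 mm.
- drawer_right (a joint): the right drawer (chest -y side): 0 = fully shut, grows (m) as it is pulled out to chest -x, at most 0.11. It slides with about 1.5 N of friction and stays where it is left, with no spring or catch. Its white front is 138 mm wide and 56 mm high, its lower edge 5 mm above the chest's underside.
- pull_right (a point): middle of the outer (robot-side) face of the right drawer's black bar pull; moves with the drawer. The bar is 90 mm long (along chest y), 12 mm high and 8 mm thick, stands 32 mm out from the drawer front (24 mm gap behind it), its centre 42 mm above the chest's underside. Shut, this point is at chest x = -125 mm, chest y = -71 mm.
- lid (a joint): the chest's wooden lid: 0 = fully down, grows (rad) as its near edge rises; hinged along chest y at the far top edge. A stiff hinge (about 0.35 N m friction) holds it where it is left, so it must be pushed all the way down.
- lid_hinge (a point): middle of the hinge line, fixed to the chest at chest x = +85 mm, z = 94 mm. The lid is a flat board 304 mm wide, reaching 184 mm from the hinge to its near edge, 8 mm thick: its underside passes through the hinge line, its outer face lies 8 mm beyond. A lip 36 mm deep hangs under the near edge and comes down before the drawer fronts.
- lid_edge (a point): middle of the near edge of the lid, on its outer (upper) face; moves with the lid.
- stopper: loose cork stopper standing on its narrow end in one of the two drawers: mushroom shape, 42 mm across, 31 mm high; origin in the middle of its underside, z up.
- paint_pot: loose small glass paint pot standing in the other drawer: 32 mm across, 38 mm high; origin in the middle of its underside, z up.
- glue_bottle: white glue bottle, 38 mm across, 120 mm tall, left of the chest beside the open drawers (loose bystander; origin in the middle of its underside)
- cork_blank: spare cork stopper, same shape as the one in the drawer, standing on the mat right of the drawers (loose bystander; origin in the middle of its underside)
- dish: round amber dish, 90 mm across, 28 mm high, on the mat left of the open drawers (loose bystander; origin in the middle of its underside)
- flat_file: flat file with wooden handle, 215 mm long, 22 mm wide, 18 mm high, lying front to back on the mat, the outermost thing left of the chest; its x axis runs along it, handle to -x (loose bystander; origin in the middle of its underside)
- wedge: flat wooden block 120 x 50 x 18 mm lying crosswise on the mat right of the open drawers (loose bystander; origin in the middle of its underside)
- craft_knife: craft knife 150 mm long, 12 mm high, lying right of the chest (loose bystander; origin in the middle of its underside)
- brush_jar: white jar 64 mm across with brushes up to 165 mm high, standing left of the chest (loose bystander; origin in the middle of its underside)

How it is judged:
By the outcome, as a careful person would: the job done as asked, in the order asked, and still so for the second after the job is handed in, with the robot touching nothing.
It also fails if it takes over 62 s, if anything falls off the work surface, if the arm or the gripper's body presses on something with over 40 N, if the wrist force passes 120 N, or if a joint passes its speed limit or range.

### The arm

A 6-joint arm with a two-finger parallel gripper is mounted at the origin on the work surface. World frame = base frame: x ahead of the robot, y to its left, z up, the work surface at z = 0. Lengths are in m, angles in degrees, forces in N, time in s.
With the tool pointing down it reaches from about 0.25 to 0.725 m from the base axis. Payload 9.7 kg.
Tool frame: the origin (TCP) lies on the centre line of the jaws, within the pads' length; the fingertips stand tip_reach ahead of it and the grasp point (between the pads) lies 2 mm behind it (tip_reach is the distance from the TCP to the fingertips, in m); z points along the fingers, y is the direction in which the jaws open and shut (so a half turn about z gives the same grasp; the last joint's range is limited). The gripper opens to 85 mm and grips with 20 to 120 N. Pads are 22 mm wide; open, the fingers measure 114 mm over their backs; the gripper's body (76 mm by 85 mm) begins 54 mm behind the grasp point. The pads swing forward as they close: fully open they stand 13 mm farther back than shut.
Start: joints at [75.057, 4.979, 10.078, 95.1, 0, 90], TCP at [0.142, 0.531, 0.248] pointing down, gripper open.
Joint ranges: [-179.16, 179.16], [-48.56, 103.87], [-65.8, 70.77], [-126.05, 130.52], [-82.76, 87.17], [-180, 180]. Speed limits (degrees/s): [127.2, 127.2, 147.25, 180, 180, 180].

### API

Orientations are given as [roll, pitch, yaw] about the fixed x, y, z axes, in that order (R = Rz(yaw) Ry(pitch) Rx(roll)).
In Python, from workcell import get_obs, camera, calibration, job_done, tip_reach gives the robot as it stands.
- The arm moves only by the tool apply_moves, never from a script. Its argument "rows" is a list of rows, each a list of 7 numbers: the shift along the world's x, y, z in mm, then the turn, a rotation vector about the world's x, y, z in degrees, then the closure, from 0 (fully open) to 1 (shut). A call has 1 to 20 rows; each row shifts and turns the commanded pose from where the row before left it; what a row does not reach is not made up. A row lasts 1/8 s, in which the tool goes at most 62.5 mm and 10.7 degrees, less where a joint would pass 70% of its speed; a pose out of reach is approached as far as the arm can. A call with a gripper value outside its range is refused whole. The fingers move at their own pace and stop on an object; "grip_force" is the grip in N (left out, the last holds). Time passes only in rows, so rows that do not move let the fingers close. It gives the time, the measured TCP pose, the force and the opening at its end, in the units of the state.
- get_obs(): the state, without advancing time (a new reading comes with each control period).
- camera(name): name is "scene" or "top"; returns the picture (480x640x3 uint8, red, green, blue); there is no depth.
- calibration(name): a dict with "intrinsics" (3x3 intrinsics, pixels), "T" (4x4, takes a point from camera to world coordinates). Camera axes: x right, y down, z forward; pixel columns grow to the right and rows downward; lengths in m; the calibration is good to about 2 mm. A picture is of the moment at which its call begins. calibration takes no time and is no camera call.
- job_done(): hands the job in, once; it reports no verdict.
The state is a dict: "time": time; "q": joint angles; "qd": joint speeds; "joint_efforts": joint torques, N m; "ee_pos": TCP position; "tcp_rot": TCP orientation; "wrist_force": force on the tool from outside, world axes, zero at the start; "torque": the same for the moment, N m; "opening": finger opening in m.
Only numpy, scipy, OpenCV 4.12 (cv2) and the standard library are available. Lean on these libraries where they do the work, as an engineer would, in place of code of your own. Each camera call takes 0.05 s, during which the arm holds its last target.

## Working session

There is one attempt and no reset: what is moved stays moved. The work goes in short steps, Python scripts to look and compute and a tool call to move; the robot and the scene stay as the last step left them, time stands still between calls to the robot, and variables do not carry over. Pictures are saved under pics/ and viewed, and the job is handed in when it is done.

Besides the shell and the picture viewer there is one more tool, called as name(argument=value, ...) on one line, values as JSON. apply_moves: Moves the arm, as the interface text tells. Its arguments: {"type":"object","properties":{"rows":{"type":"array","items":{"type":"array","items":{"type":"number"}}},"grip_force":{"type":"number"}},"required":["rows"]}

```bash
ls; mkdir -p pics; python3 - <<'E'
from workcell import *
import cv2,numpy as np
for n in("scene","top"):
    cv2.imwrite(f"pics/{n}0.png",camera(n)[:,:,::-1]); c=calibration(n); print(n,np.round(c["intrinsics"],1).tolist(),np.round(c["T"],3).tolist())
o=get_obs();print(o); print(tip_reach if not callable(tip_reach) else tip_reach())
E
```

```text
pics
scene [[471.8, 0.0, 319.2], [0.0, 471.8, 243.1], [0.0, 0.0, 1.0]] [[0.882, 0.444, -0.155, 0.69], [0.47, -0.836, 0.284, -0.192], [-0.004, -0.323, -0.946, 0.881], [0.0, 0.0, 0.0, 1.0]]
top [[599.3, 0.0, 325.1], [0.0, 599.3, 232.6], [0.0, 0.0, 1.0]] [[0.023, -0.996, 0.09, 0.464], [-1.0, -0.023, 0.001, 0.046], [0.001, -0.09, -0.996, 1.22], [0.0, 0.0, 0.0, 1.0]]
{'time': 0.1, 'q': array([7.50565193e+01, 5.00802097e+00, 1.00370479e+01, 9.51001302e+01,
       8.55873799e-04, 9.00025008e+01]), 'qd': array([ 0.04233659, -0.04592836,  0.07006244,  0.04939401, -0.0831716 ,
       -0.03248702]), 'joint_efforts': array([ 2.31823947e-05, -5.21560872e+01,  4.65654266e+01,  1.59427937e-02,
       -6.25060852e-05,  8.51989199e-06]), 'ee_pos': array([0.14177074, 0.53120654, 0.24763584]), 'tcp_rot': array([-1.79928897e+02, -8.52769729e-04,  1.65054018e+02]), 'wrist_force': array([ 0.06847961, -0.7424419 ,  0.82296256]), 'torque': array([-0.01346687, -0.00367639,  0.00168528]), 'opening': 0.08541686729127647}
0.017
```

View pics/scene0.png

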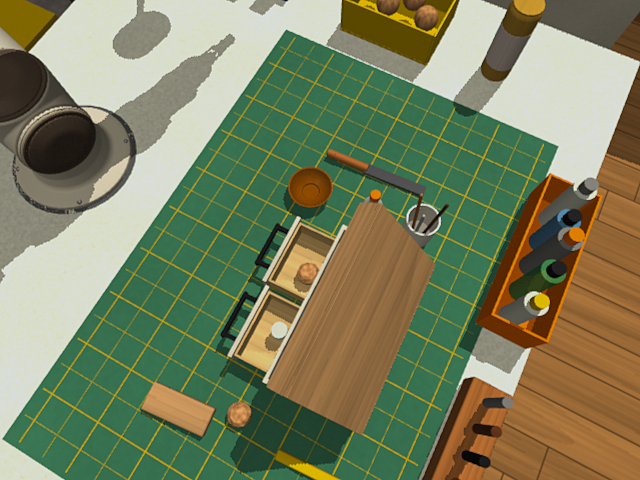

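View pics/top0.png

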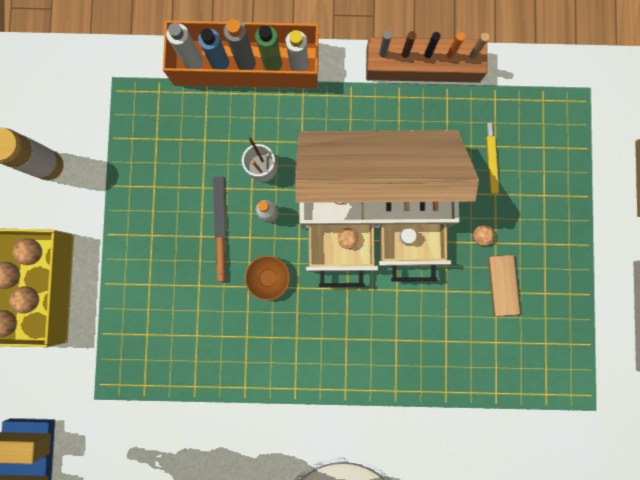

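```bash
cat > h.py <<'E'
from workcell import calibration
import numpy as np
def ray(n,px,z):
    c=calibration(n);K=c["intrinsics"];T=c["T"]
    d=T[:3,:3]@np.linalg.solve(K,[px[0],px[1],1]);o=T[:3,3]
    return o+d*(z-o[2])/d[2]
def proj(n,p):
    c=calibration(n);K=c["intrinsics"];T=c["T"]
    q=T[:3,:3].T@(np.array(p)-T[:3,3]);u=K@q;return u[:2]/u[2]
E
python3 - <<'E'
import cv2
a=cv2.imread("pics/top0.png");b=cv2.imread("pics/scene0.png")
cv2.imwrite("pics/topz.png",cv2.resize(a[120:300,230:530],None,fx=2.6,fy=2.6,interpolation=cv2.INTER_CUBIC))
cv2.imwrite("pics/scz.png",cv2.resize(b[180:440,210:450],None,fx=2.3,fy=2.3,interpolation=cv2.INTER_CUBIC))
E
```

```text
(no output)
```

View pics/topz.png

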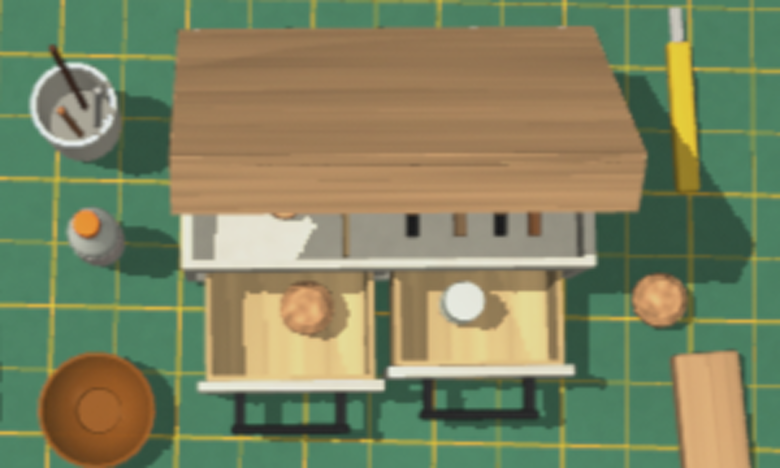

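View pics/scz.png

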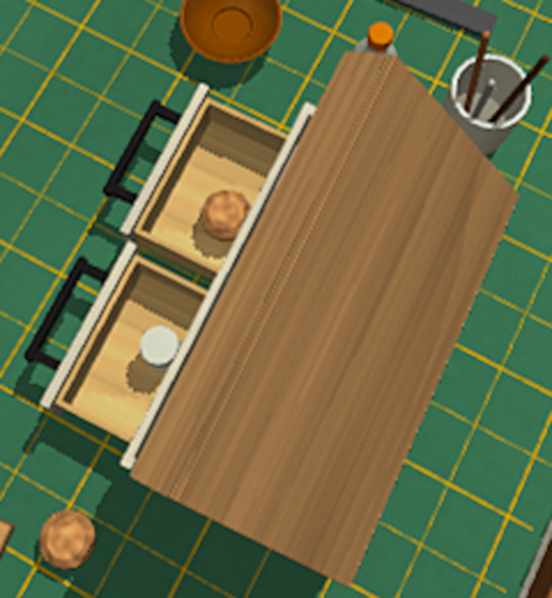

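```bash
python3 - <<'E'
from h import *
t=lambda u,v:(230+u/2.6,120+v/2.6)
s=lambda u,v:(210+u/2.3,180+v/2.3)
for nm,p,z in [("LpL",(233,432),.051),("LpR",(350,432),.051),("RpL",(420,416),.051),("RpR",(537,417),.051),("LfL",(198,388),.064),("LfR",(384,386),.064),("RfL",(387,374),.064),("RfR",(574,371),.064),
 ("bodyFL",(183,266),.097),("bodyFR",(595,262),.097),("farL",(180,30),.097),("farR",(595,28),.097),("dish c",(97,408),.028),("glue",(87,222),.12),("blank",(661,300),.031),("stop",(306,306),.045),("pot",(465,300),.05),("wedgeTL",(675,355),.018),("wedgeTR",(738,352),.018),("brush",(73,105),.1)]:
  print(nm,np.round(ray("top",t(*p),z),4))
print("scene")
for nm,p,z in [("LpL",(155,102),.051),("LpR",(107,191),.051),("RpL",(80,260),.051),("RpR",(28,357),.051),("bodyFL",(307,103),.097),("bodyFR",(125,466),.097)]:
  print(nm,np.round(ray("scene",s(*p),z),4))
# lid near-edge corners by two views: top (172,153)?(645,155) ; scene (347,53)->(133,475)
def tri(a,b):
  A=[];
  P=[]
  for n,px in(("top",a),("scene",b)):
    c=calibration(n);d=c["T"][:3,:3]@np.linalg.solve(c["intrinsics"],[*px,1]);d/=np.linalg.norm(d);P.append((c["T"][:3,3],d))
  M=sum(np.eye(3)-np.outer(d,d) for o,d in P);r=sum((np.eye(3)-np.outer(d,d))@o for o,d in P)
  x=np.linalg.solve(M,r);return x,[np.linalg.norm((np.eye(3)-np.outer(d,d))@(x-o)) for o,d in P]
for a,b in [((174,153),(392,53)),((645,155),(175,495)),((170,213),(347,53)),((640,210),(133,475)),((180,30),(517,195)),((595,28),(350,585))]:
  print(tri(t(*a),s(*b)))
E
```

```text
LpL [0.4643 0.0549 0.051 ]
LpR [ 0.4663 -0.0325  0.051 ]
RpL [ 0.4795 -0.0846  0.051 ]
RpR [ 0.4807 -0.1721  0.051 ]
LfL [0.4962 0.0815 0.064 ]
LfR [ 0.5008 -0.0562  0.064 ]
RfL [ 0.5098 -0.0583  0.064 ]
RfR [ 0.5152 -0.1969  0.064 ]
bodyFL [0.5832 0.0936 0.097 ]
bodyFR [ 0.5931 -0.2049  0.097 ]
farL [0.7574 0.1004 0.097 ]
farR [ 0.766  -0.2044  0.097 ]
dish c [0.4802 0.1592 0.028 ]
glue [0.6106 0.1617 0.12  ]
blank [ 0.5726 -0.2703  0.031 ]
stop [0.5605 0.002  0.045 ]
pot [ 0.5674 -0.1175  0.05  ]
wedgeTL [ 0.5314 -0.2845  0.018 ]
wedgeTR [ 0.5348 -0.3331  0.018 ]
brush [0.6991 0.1768 0.1   ]
scene
LpL [0.4673 0.0533 0.051 ]
LpR [ 0.4711 -0.0307  0.051 ]
RpL [ 0.481  -0.0889  0.051 ]
RpR [ 0.4849 -0.1719  0.051 ]
bodyFL [0.5839 0.0942 0.097 ]
bodyFR [ 0.5953 -0.2051  0.097 ]
(array([0.63748941, 0.09411452, 0.25052007]), [np.float64(0.0009011477388856235), np.float64(0.0009011477388853753)])
(array([ 0.64534193, -0.20315477,  0.24431714]), [np.float64(0.0004364110422086456), np.float64(0.0004364110422086934)])
(array([0.60622659, 0.09838611, 0.20813314]), [np.float64(0.00017854188831052035), np.float64(0.00017854188831074126)])
(array([ 0.61522997, -0.20642879,  0.21516412]), [np.float64(0.001636348958756612), np.float64(0.0016363489587565793)])
(array([0.75626158, 0.10029567, 0.10203274]), [np.float64(0.00019256872149705332), np.float64(0.00019256872149720384)])
(array([ 0.76481127, -0.2012616 ,  0.10639093]), [np.float64(0.0016362157990875692), np.float64(0.001636215799087547)])
```

apply_moves(rows=[[21.5, -42.5, 0, 0, 0, 1.4, 1], [21.5, -42.5, 0, 0, 0, 1.4, 1], [21.5, -42.5, 0, 0, 0, 1.4, 1], [21.5, -42.5, 0, 0, 0, 1.4, 1], [21.5, -42.5, 0, 0, 0, 1.4, 1], [21.5, -42.5, 0, 0, 0, 1.4, 1], [21.5, -42.5, 0, 0, 0, 1.4, 1], [21.5, -42.5, 0, 0, 0, 1.4, 1], [21.5, -42.5, 0, 0, 0, 1.4, 1], [21.5, -42.5, 0, 0, 0, 1.4, 1], [21.5, -42.5, 0, 0, 0, 1.4, 1], [21.5, -42.5, 0, 0, 0, 1.4, 1], [0, 0, 0, 0, -7.5, 0, 1], [0, 0, 0, 0, -7.5, 0, 1], [0, 0, 0, 0, 0, 0, 1], [0, 0, 0, 0, 0, 0, 1]])

```text
time: 2.1
ee_pos: [0.3997, 0.0215, 0.2484]
tcp_rot: [-179.5, 14.9, -178.1]
wrist_force: [0.9, -0.1, 1.0]
opening: -0.0002
```

```bash
python3 - <<'E'
from workcell import *
import cv2
print(tip_reach, get_obs())
a=camera("scene");b=camera("top")
import numpy as np
cv2.imwrite("pics/s1.png",a[:,:,::-1]);cv2.imwrite("pics/t1.png",b[:,:,::-1])
E
```

```text
0.017 {'time': 2.1, 'q': array([  3.71670131, -30.10766404, -20.3549319 ,  84.87557696,
        -0.94760563,   1.7182964 ]), 'qd': array([ 0.06462008,  1.72641185,  0.73957047, -0.10380023, -0.01928101,
        0.06613774]), 'joint_efforts': array([-1.10618393e-01, -1.84898078e+01,  4.79577363e+01, -2.80515119e+00,
       -5.87754138e-02,  1.66281876e-03]), 'ee_pos': array([0.39974675, 0.02152593, 0.24843944]), 'tcp_rot': array([-179.50920989,   14.8987251 , -178.06114628]), 'wrist_force': array([ 0.94479145, -0.14848581,  1.02769165]), 'torque': array([-0.02406014,  0.24124512,  0.00913209]), 'opening': -0.00015863738356568978}
```

View pics/s1.png

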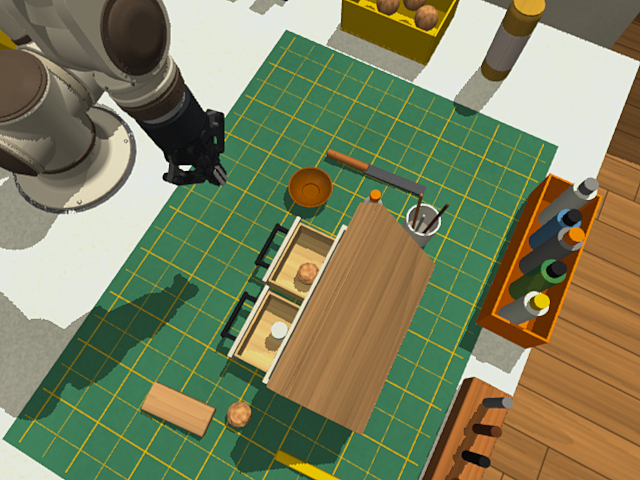

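```bash
python3 - <<'E'
from h import *
import cv2
for d in(0,.017,.03): print(d,proj("scene",[.3997+.257*d,.0215,.2484-.966*d]),proj("top",[.3997+.257*d,.0215,.2484-.966*d]))
a=cv2.imread("pics/s1.png")[100:230,140:280];b=cv2.imread("pics/t1.png")[200:400,240:440]
cv2.imwrite("pics/z1.png",np.hstack([cv2.resize(a,(400,371)),cv2.resize(b,(371,371))]))
E
```

```text
0 [215.9264556  174.34852491] [338.48022917 326.9874175 ]
0.017 [220.62940499 180.52789305] [338.30007898 323.60796944]
0.03 [224.09660279 185.08356437] [338.16642515 321.10074928]
```

View pics/z1.png

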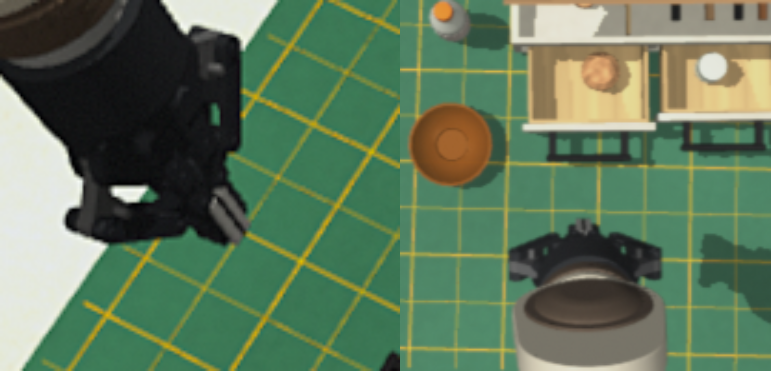

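apply_moves(rows=[[5, -2.5, -45, 0, 0, 0, 1], [5, -2.5, -45, 0, 0, 0, 1], [5, -2.5, -45, 0, 0, 0, 1], [5, -2.5, -45, 0, 0, 0, 1], [0, 0, -18, 0, 0, 0, 1], [10, 0, 0, 0, 0, 0, 1], [8, 0, 0, 0, 0, 0, 1], [4, 0, 0, 0, 0, 0, 1], [3, 0, 0, 0, 0, 0, 1], [3, 0, 0, 0, 0, 0, 1], [3, 0, 0, 0, 0, 0, 1], [3, 0, 0, 0, 0, 0, 1], [3, 0, 0, 0, 0, 0, 1]])

```text
time: 3.82
ee_pos: [0.4569, 0.0115, 0.0503]
tcp_rot: [-179.5, 15.0, -178.1]
wrist_force: [-2.2, 0.9, 1.5]
opening: -0.0001
```

```bash
python3 - <<'E'
from workcell import *
import cv2
cv2.imwrite("pics/s2.png",cv2.resize(camera("scene")[100:400,120:460,::-1],None,fx=2,fy=2))
E
```

```text
(no output)
```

View pics/s2.png

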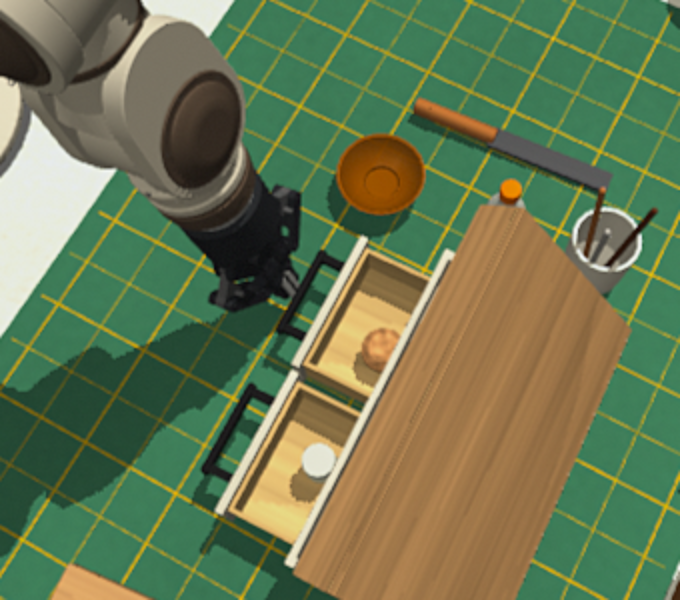

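apply_moves(rows=[[3.5, 0.1, 0, 0, 0, 0, 1], [4, 0.1, 0, 0, 0, 0, 1], [4, 0.1, 0, 0, 0, 0, 1], [4, 0.1, 0, 0, 0, 0, 1], [4, 0.2, 0, 0, 0, 0, 1], [4, 0.1, 0, 0, 0, 0, 1], [4, 0.2, 0, 0, 0, 0, 1], [4, 0.1, 0, 0, 0, 0, 1], [4, 0.2, 0, 0, 0, 0, 1], [4, 0.1, 0, 0, 0, 0, 1], [4, 0.2, 0, 0, 0, 0, 1], [4, 0.1, 0, 0, 0, 0, 1], [4, 0.2, 0, 0, 0, 0, 1], [4, 0.1, 0, 0, 0, 0, 1], [4, 0.2, 0, 0, 0, 0, 1], [3, 0.1, 0, 0, 0, 0, 1], [2, 0, 0, 0, 0, 0, 1]])

```text
time: 6.0
ee_pos: [0.5215, 0.0136, 0.0503]
tcp_rot: [-179.5, 15.0, -178.1]
wrist_force: [-1.4, -1.3, 0.4]
opening: 0.0002
```

apply_moves(rows=[[2, 0, 0, 0, 0, 0, 1], [2, 0, 0, 0, 0, 0, 1]])

```text
time: 6.25
ee_pos: [0.5254, 0.0137, 0.0503]
tcp_rot: [-179.5, 15.0, -178.1]
wrist_force: [-1.8, -0.7, 0.7]
opening: -0.0002
```

apply_moves(rows=[[2, 0, 0, 0, 0, 0, 1]])

```text
time: 6.38
ee_pos: [0.5274, 0.0137, 0.0503]
tcp_rot: [-179.5, 15.0, -178.1]
wrist_force: [-1.3, 0.3, 0.1]
opening: -0.0004
```

apply_moves(rows=[[1.5, 0, 0, 0, 0, 0, 1], [1.5, 0, 0, 0, 0, 0, 1]])

```text
time: 6.62
ee_pos: [0.5302, 0.0137, 0.0502]
tcp_rot: [-179.5, 15.0, -178.1]
wrist_force: [-7.7, 1.2, 3.3]
opening: 0.0001
```

apply_moves(rows=[[1, 0, 0, 0, 0, 0, 1]])

```text
time: 6.75
ee_pos: [0.5304, 0.0137, 0.05]
tcp_rot: [-179.5, 14.9, -178.1]
wrist_force: [-13.3, 1.3, 8.1]
opening: -0.0
```

apply_moves(rows=[[1, 0, 0, 0, 0, 0, 1]])

```text
time: 6.88
ee_pos: [0.5306, 0.0138, 0.0499]
tcp_rot: [-179.5, 14.8, -178.1]
wrist_force: [-19.3, -0.0, 12.1]
opening: -0.0002
```

apply_moves(rows=[[-4, 0, 0, 0, 0, 0, 1], [-16, 0, 0, 0, 0, 0, 1], [-40, 0, 0, 0, 0, 0, 1], [-40, 0, 0, 0, 0, 0, 1], [0, -35, 0, 0, 0, 0, 1], [0, -35, 0, 0, 0, 0, 1], [0, -35, 0, 0, 0, 0, 1], [0, -37, 0, 0, 0, 0, 1], [0, 0, 0, 0, 0, 0, 1], [15, 0, 0, 0, 0, 0, 1], [8, 0, 0, 0, 0, 0, 1], [3, 0, 0, 0, 0, 0, 1], [3, 0, 0, 0, 0, 0, 1], [3, 0, 0, 0, 0, 0, 1], [3, 0, 0, 0, 0, 0, 1]])

```text
time: 8.75
ee_pos: [0.4672, -0.1282, 0.0502]
tcp_rot: [-179.5, 15.0, -178.1]
wrist_force: [-1.2, 0.8, 0.7]
opening: -0.0001
```

```bash
python3 - <<'E'
from workcell import *
import cv2
cv2.imwrite("pics/s3.png",cv2.resize(camera("scene")[100:400,120:460,::-1],None,fx=2,fy=2))
E
```

```text
(no output)
```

View pics/s3.png

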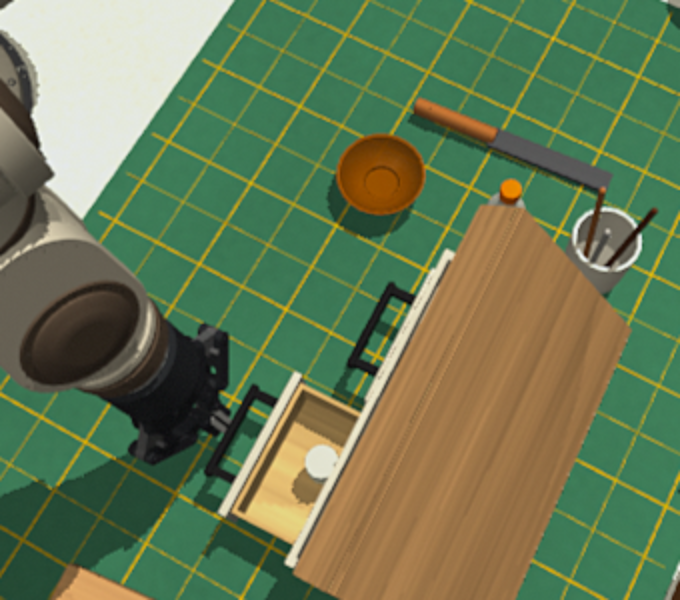

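apply_moves(rows=[[3, 0.1, 0, 0, 0, 0, 1], [3.5, 0.1, 0, 0, 0, 0, 1], [4, 0.1, 0, 0, 0, 0, 1], [4, 0.1, 0, 0, 0, 0, 1], [4, 0.2, 0, 0, 0, 0, 1], [4, 0.1, 0, 0, 0, 0, 1], [4, 0.2, 0, 0, 0, 0, 1], [4, 0.1, 0, 0, 0, 0, 1], [4, 0.2, 0, 0, 0, 0, 1], [4, 0.1, 0, 0, 0, 0, 1], [4, 0.2, 0, 0, 0, 0, 1], [4, 0.1, 0, 0, 0, 0, 1], [4, 0.2, 0, 0, 0, 0, 1], [4, 0.1, 0, 0, 0, 0, 1], [3, 0.2, 0, 0, 0, 0, 1], [3, 0.1, 0, 0, 0, 0, 1], [2, 0, 0, 0, 0, 0, 1]])

```text
time: 10.92
ee_pos: [0.53, -0.1262, 0.0503]
tcp_rot: [-179.5, 15.0, -178.1]
wrist_force: [-1.1, -1.3, -0.7]
opening: 0.0001
```

apply_moves(rows=[[2, 0, 0, 0, 0, 0, 1], [1.5, 0, 0, 0, 0, 0, 1]])

```text
time: 11.18
ee_pos: [0.5334, -0.1262, 0.0503]
tcp_rot: [-179.5, 15.0, -178.1]
wrist_force: [-2.0, -0.4, -0.3]
opening: -0.0001
```

apply_moves(rows=[[1.5, 0, 0, 0, 0, 0, 1], [1, 0, 0, 0, 0, 0, 1]])

```text
time: 11.42
ee_pos: [0.5346, -0.1262, 0.05]
tcp_rot: [-179.5, 14.8, -178.1]
wrist_force: [-15.2, -0.4, 9.3]
opening: 0.0002
```

apply_moves(rows=[[1, 0, 0, 0, 0, 0, 1], [-5, 0, 0, 0, 0, 0, 1], [-15, 0, 0, 0, 0, 0, 1], [-35, 0, 0, 0, 0, 0, 1], [-35, 5, 10, 0, 0, 0, 1], [-10, 10, 40, 0, 5, 0, 1], [0, 10, 50, 0, 5, 0, 1], [0, 10, 50, 0, 5, 0, 1], [0, 10, 50, 0, 0, 0, 1], [0, 10, 50, 0, 0, 0, 1], [0, 10, 40, 0, 0, 0, 1], [0, 8, 10, 0, 0, 0, 1], [0, 0, 0, 0, 0, 0, 1]])

```text
time: 13.05
ee_pos: [0.4367, -0.0529, 0.3503]
tcp_rot: [180.0, 0.0, -178.1]
wrist_force: [0.5, -1.5, -0.7]
opening: -0.0003
```

```bash
python3 - <<'E'
from workcell import *
import cv2
cv2.imwrite("pics/s4.png",cv2.resize(camera("scene")[100:400,120:460,::-1],None,fx=2,fy=2))
cv2.imwrite("pics/t4.png",cv2.resize(camera("top")[110:330,200:530,::-1],None,fx=2.4,fy=2.4))
E
```

```text
(no output)
```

View pics/s4.png

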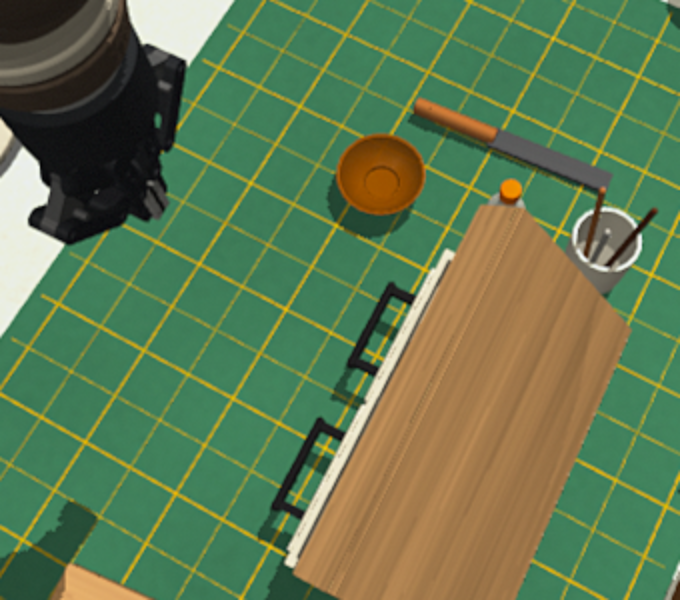

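View pics/t4.png

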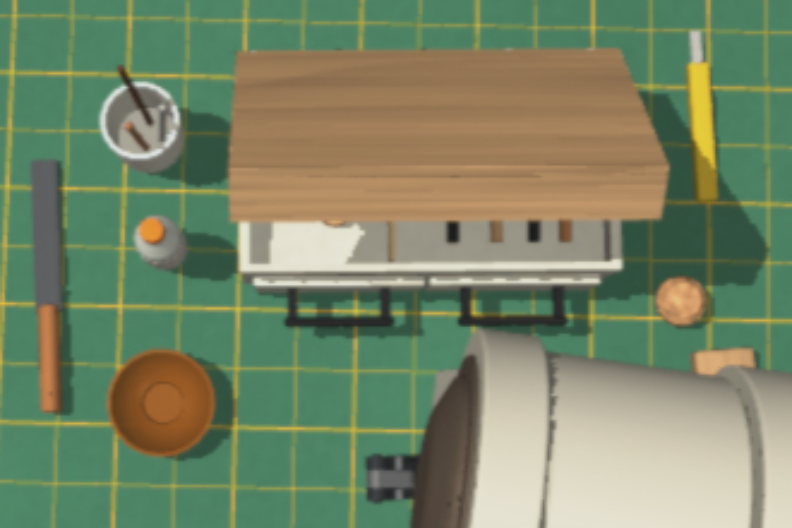

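apply_moves(rows=[[40, 0, 0, 0, 0, 0, 1], [40, 0, 0, 0, 0, 0, 1], [45, 0, 0, 0, 0, 0, 1], [45, 0, 0, 0, 0, 0, 1], [45, 0, 0, 0, 0, 0, 1], [35, 0, 0, 0, 0, 0, 1], [0, 0, -20, 0, 0, 0, 1], [0, 0, -20, 0, 0, 0, 1], [0, 0, 0, 0, 0, 0, 1]])

```text
time: 14.28
ee_pos: [0.6862, -0.0536, 0.307]
tcp_rot: [180.0, -0.3, -178.2]
wrist_force: [-1.0, -0.3, 0.0]
opening: 0.0003
```

```bash
python3 - <<'E'
from workcell import *
import cv2
print(get_obs()["q"])
cv2.imwrite("pics/s5.png",cv2.resize(camera("scene")[100:400,120:460,::-1],None,fx=2,fy=2))
E
```

```text
[-4.46791192e+00  2.97146678e+01  4.76926571e+01  1.08296537e+02
 -1.00750456e-03 -6.30305456e+00]
```

View pics/s5.png

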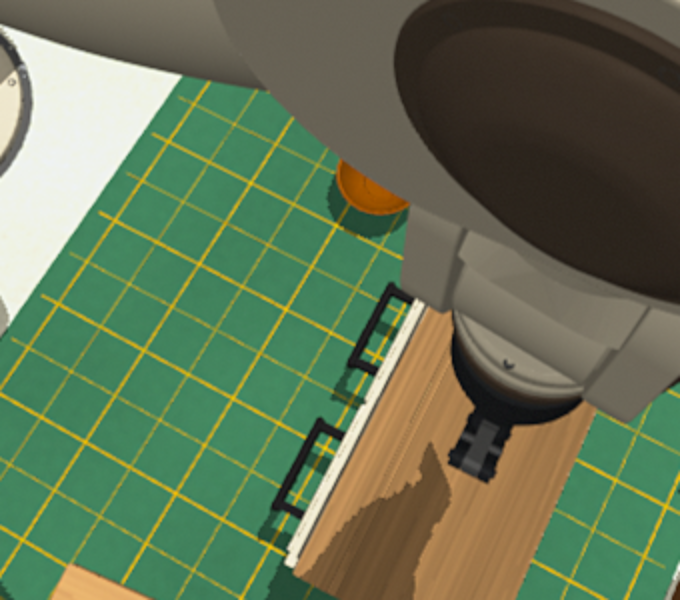

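apply_moves(rows=[[-1, 0, -12, 0, 0, 0, 1], [-1, 0, -12, 0, 0, 0, 1], [-1, 0, -12, 0, 0, 0, 1], [-2, 0, -10, 0, 0, 0, 1], [0, 0, -4, 0, 0, 0, 1], [-2, 0, -3, 0, 0, 0, 1]])

```text
time: 15.08
ee_pos: [0.6798, -0.0533, 0.2579]
tcp_rot: [-180.0, 0.1, -178.1]
wrist_force: [-0.4, 0.3, -1.0]
opening: 0.0001
```

apply_moves(rows=[[-4, 0, -3, 0, 0, 0, 1], [-4, 0, -3, 0, 0, 0, 1], [-4, 0, -3, 0, 0, 0, 1]])

```text
time: 15.45
ee_pos: [0.6675, -0.0532, 0.2483]
tcp_rot: [-180.0, 0.0, -178.1]
wrist_force: [1.3, -0.4, -0.3]
opening: -0.0002
```

apply_moves(rows=[[-3, 0, -4, 0, 0, 0, 1], [-3, 0, -4, 0, 0, 0, 1], [-3, 0, -4, 0, 0, 0, 1]])

```text
time: 15.82
ee_pos: [0.6587, -0.0532, 0.2362]
tcp_rot: [-180.0, 0.0, -178.1]
wrist_force: [-0.1, -0.5, 0.3]
opening: -0.0002
```

apply_moves(rows=[[-3.5, 0, -3.5, 0, 0, 0, 1], [-3.5, 0, -3.5, 0, 0, 0, 1], [-3.5, 0, -3.5, 0, 0, 0, 1]])

```text
time: 16.2
ee_pos: [0.6481, -0.0533, 0.2256]
tcp_rot: [-180.0, 0.0, -178.1]
wrist_force: [0.4, -1.5, 1.0]
opening: 0.0004
```

```bash
python3 - <<'E'
from workcell import *
import cv2
cv2.imwrite("pics/s6.png",cv2.resize(camera("scene")[150:400,180:480,::-1],None,fx=2.4,fy=2.4))
cv2.imwrite("pics/t6.png",cv2.resize(camera("top")[110:330,200:530,::-1],None,fx=2.4,fy=2.4))
E
```

```text
(no output)
```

View pics/s6.png

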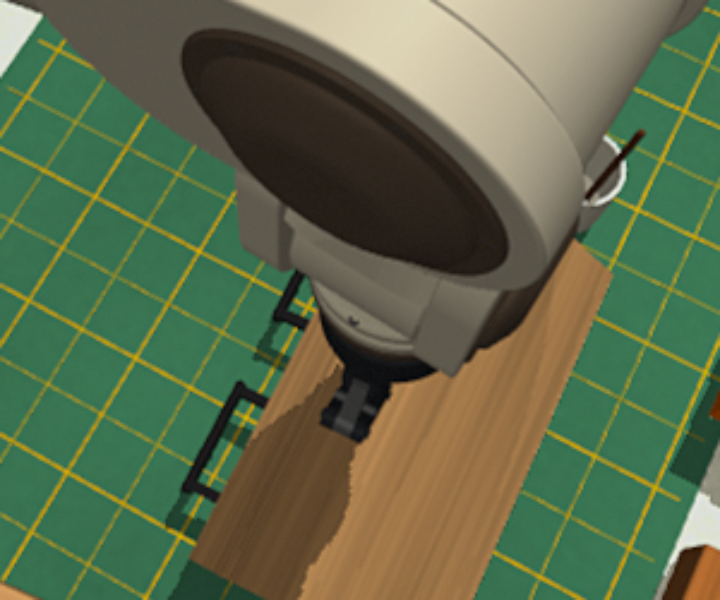

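View pics/t6.png

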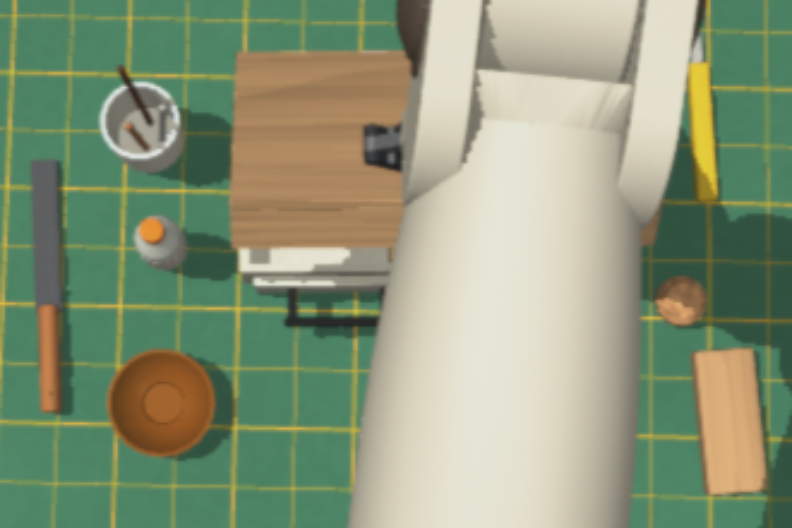

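apply_moves(rows=[[-3, 0, -3.5, 0, 0, 0, 1], [-3, 0, -3.5, 0, 0, 0, 1], [-3, 0, -3.5, 0, 0, 0, 1], [-3, 0, -4, 0, 0, 0, 1], [-3, 0, -4, 0, 0, 0, 1], [-2.5, 0, -4, 0, 0, 0, 1], [-2.5, 0, -4, 0, 0, 0, 1], [-2.5, 0, -4, 0, 0, 0, 1], [-2, 0, -4, 0, 0, 0, 1], [-2, 0, -4.5, 0, 0, 0, 1], [-2, 0, -4.5, 0, 0, 0, 1], [-2, 0, -4.5, 0, 0, 0, 1]])

```text
time: 17.8
ee_pos: [0.6177, -0.0532, 0.1774]
tcp_rot: [180.0, -0.0, -178.1]
wrist_force: [0.1, -0.2, 0.1]
opening: -0.0001
```

apply_moves(rows=[[-2, 0, -4.5, 0, 0, 0, 1], [-2, 0, -4.5, 0, 0, 0, 1], [-1.5, 0, -4.5, 0, 0, 0, 1], [-1.5, 0, -4.5, 0, 0, 0, 1], [-1, 0, -4.5, 0, 0, 0, 1], [-1, 0, -4.5, 0, 0, 0, 1], [-1, 0, -4.5, 0, 0, 0, 1], [-1, 0, -4.5, 0, 0, 0, 1]])

```text
time: 18.8
ee_pos: [0.6068, -0.0532, 0.1415]
tcp_rot: [180.0, -0.0, -178.1]
wrist_force: [0.1, -0.9, 1.4]
opening: -0.0003
```

Expected bottom at TCP z ≈ 0.122; continue gently.

apply_moves(rows=[[-0.5, 0, -4, 0, 0, 0, 1], [-0.5, 0, -4, 0, 0, 0, 1], [0, 0, -4, 0, 0, 0, 1], [0, 0, -3, 0, 0, 0, 1], [0, 0, -2, 0, 0, 0, 1]])

```text
time: 19.42
ee_pos: [0.6058, -0.0532, 0.1246]
tcp_rot: [180.0, -0.0, -178.1]
wrist_force: [-1.2, -0.5, 1.0]
opening: -0.0001
```

apply_moves(rows=[[0, 0, -1.5, 0, 0, 0, 1], [0, 0, -1, 0, 0, 0, 1]])

```text
time: 19.68
ee_pos: [0.6058, -0.0532, 0.1222]
tcp_rot: [180.0, 0.0, -178.1]
wrist_force: [-1.1, -0.3, -0.2]
opening: -0.0003
```

apply_moves(rows=[[0, 0, -1, 0, 0, 0, 1]])

```text
time: 19.8
ee_pos: [0.6059, -0.0532, 0.122]
tcp_rot: [-180.0, 0.0, -178.1]
wrist_force: [-4.4, 0.2, 9.8]
opening: -0.0
```

apply_moves(rows=[[0, 0, -1, 0, 0, 0, 1], [0, 0, 0, 0, 0, 0, 1]])

```text
time: 20.05
ee_pos: [0.6058, -0.0532, 0.122]
tcp_rot: [-180.0, 0.1, -178.1]
wrist_force: [-5.3, 0.5, 11.8]
opening: 0.0002
```

apply_moves(rows=[[0, 0, 5, 0, 0, 0, 1], [0, 0, 20, 0, 0, 0, 1], [0, 0, 50, 0, 0, 0, 1], [0, 0, 55, 0, 0, 0, 1], [0, 0, 55, 0, 0, 0, 1], [-40, 0, 20, 0, 0, 0, 1], [-45, 0, 0, 0, 0, 0, 1], [-45, 0, 0, 0, 0, 0, 1], [-45, 0, 0, 0, 0, 0, 1], [-45, 0, 0, 0, 0, 0, 1], [-30, 0, 0, 0, 0, 0, 1], [0, 0, 0, 0, 0, 0, 1]])

```text
time: 21.55
ee_pos: [0.3547, -0.0532, 0.3263]
tcp_rot: [-180.0, 0.1, -178.2]
wrist_force: [0.8, -0.8, 0.2]
opening: -0.0005
```

```bash
python3 - <<'E'
from workcell import *
import cv2
cv2.imwrite("pics/s7.png",cv2.resize(camera("scene")[100:400,120:460,::-1],None,fx=2,fy=2))
cv2.imwrite("pics/t7.png",cv2.resize(camera("top")[110:330,200:530,::-1],None,fx=2.4,fy=2.4))
E
```

```text
(no output)
```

View pics/s7.png

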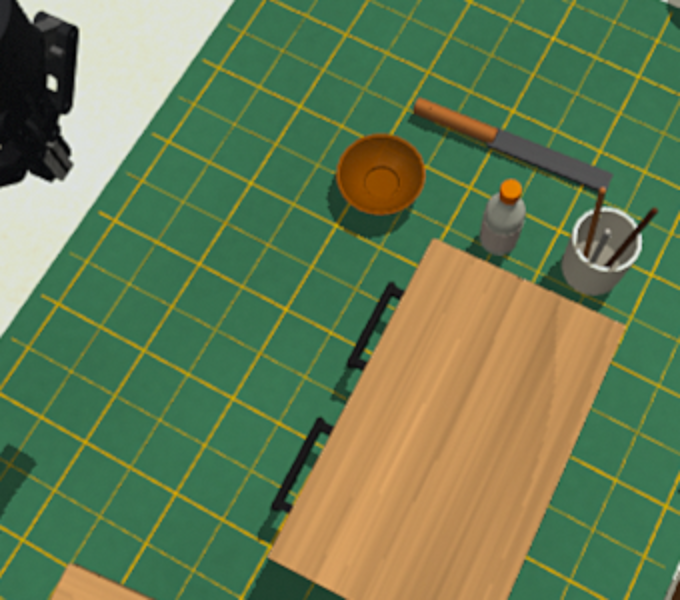

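View pics/t7.png

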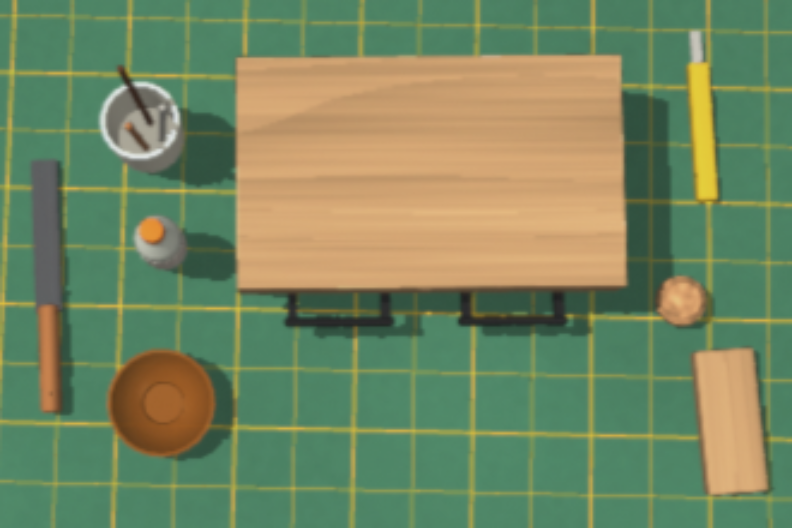

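```bash
python3 -c "
from workcell import *
job_done()"
```

```text
the job is handed in; nothing more can be done
```

The chest is closed: I pushed the left drawer shut, then the right drawer, and only then the lid, all with closed fingertips. I handed it in at about 21.7 s of the 62 s allowed.

- **Drawers:** each one came up against its stop. Wrist force rose from about 2 N to 19 N on the left and 15 N on the right, within about 1 mm of the shut positions I had worked out. The pulls looked unmoved between the pictures taken before and after the lid push.
- **Lid:** I pushed it down along its arc until it stopped. The tool stood at 122 mm, matching the computed closed height, with 12 N on the wrist. The last pictures show it lying flat after the arm withdrew.
- **Other things on the bench:** in the pictures, none of the bystanders had moved.
- **Not checked:** I could not see the stopper and the paint pot once their drawers were shut. I last saw the stopper standing as its drawer began to move, and the pot just before its push. I pushed at about 32 mm/s to keep both upright. No check failed or disagreed.

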